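# Stand a loaded label-roll holder up on its kickstand and hold it

## Task

The label-roll holder has just been loaded and its frame is leaning back, away from you. First press the keeper arm fully down onto the roll; then, with the frame still leaning, flip the kickstand over its centre until it is fully down; then take the frame by its top bar, bring it upright until the kickstand's foot presses on its strike plate, and finish while still holding it there by the bar, because it tips back if let go. Do not disturb the things standing around.

Things in the scene. Friction and masses are not known exactly. Their poses are not given: they have to be found in the camera images.
- base: The holder's fixed steel base plate, 260 x 260 x 12 mm. Origin: on the desk straight below the middle of the frame's hinge line; the plate reaches 150 mm from it in -x and 110 in +x. z up, y along the hinge line; -x is the kickstand's side and faces roughly the robot, +x the roll's side. Two fixed posts (x 44, y +-100, 112 mm high) stop the leaning frame.
- hinge (a point): Middle of the frame's hinge line, 20 mm above the desk; fixed, axes as the base. It is the origin of the frame's coordinates (x, z; z up along the frame): with the frame tipped by a, a frame point lies from here at x cos a + z sin a along the base's x and z cos a - x sin a up.
- frame (a joint): Tip angle of the frame (rad): 0 upright, 0.25 leaning back to the base's +x on its stop, where it starts and falls back to (2 to 4 N at the top bar raises it, 1 N holds it upright; almost no friction). With the kickstand down its foot meets the strike plate at 0; otherwise the frame can tip forward to -0.3. Aluminium uprights 12 x 14 mm at y +-100, a cross bar, a centre strip.
- roll: Paper label roll on the frame's hub, 110 mm across and 60 mm thick, on the frame's +x side (frame x 12 to 72). Origin on its axis in the frame's plane (frame x 0, z 120).
- top_bar: The frame's aluminium top bar: 12 mm thick (x), 230 long (y), 16 high (z). Origin at its centre (frame x 0, z 190); z points up along the frame. Grip it across its thickness about 75 mm to either side of the middle, from above, clear of the keeper and the roll.
- keeper (a joint): Angle of the keeper arm above closed (rad): 0 closed, down on the roll and square to the frame (pointing to the frame's +x), on its stop; up to 1.5 open. Starts raised by 0.9 to 1.4. A stiff hinge: it stays where it is left, and about 0.7 N at 55 mm from the pivot moves it. A steel strip 74 mm long, 24 wide (y), 6 thick, behind the middle of the top bar.
- keeper_pivot (a point): Pivot of the keeper arm, a y axis at frame x 16, z 186, mid width and thickness of the arm.
- keeper_tip (a point): Free end of the keeper arm, 74 mm from its pivot, mid thickness and width.
- leg (a joint): Angle of the kickstand (rad): 0 folded up, pointing up and 0.2 rad back to the frame; grows as it swings forward (base's -x) and down; 3.74 fully down on its stop, 0.4 rad back past straight down. An over-centre spring drives it to the nearer end: dead centre 1.87 (about straight forward), about 1 N at the foot starts it, past 2.1 it goes fully down by itself within 1 s.
- leg_pivot (a point): Pivot of the kickstand, a y axis at frame x -100, z 82, in a fork 29 mm wide. The leg is a steel strip 14 mm wide (y) and 8 thick, 85 mm from here to the centre of the foot.
- foot: The kickstand's rubber foot: a round bar 16 mm in diameter, 34 mm long along y, across the end of the leg. Origin at its centre. Folded up it stands free in front of the frame; 70 mm clear of the top bar: shut fingers let down behind it (+x side) can push it forward and then down. A tight grip on it does not let it turn and drags the whole frame up.
- strike: Steel strike plate for the foot, 60 x 70 x 4 mm, on the base 67 mm in front (-x) of the hinge line. Origin: centre of its underside; its top is 16 mm above the desk. With the frame leaning and the leg down, the foot hangs about 16 mm above it.
- tube_rack: Bystander: white rack, 66 x 106 mm, 57 mm high, with capped tubes up to 94 mm high. Origin under its centre.
- spray: Bystander: white spray bottle, 68 mm across, 196 mm high. Origin under its centre.
- pen_pot: Bystander: black pot with pens, 66 mm across, 85 mm high (pens to 128 mm). Origin under its centre.

How it is judged:
By the outcome, as a careful person would: the job done as asked, in the order asked, and still so for the second after the job is handed in, while the arm keeps its last pose, push and grip.
It also fails if it takes over 58 s, if anything falls off the work surface, if the arm or the gripper's body presses on something with over 40 N, if the wrist force passes 120 N, or if a joint passes its speed limit or range.

## Robot

A 6-joint arm with a two-finger parallel gripper is mounted at the origin on the work surface. World frame = base frame: x ahead of the robot, y to its left, z up, the work surface at z = 0. Lengths are in m, angles in rad, forces in N, time in s.
With the tool pointing down it reaches from about 0.275 to 0.75 m from the base axis. Payload 10.2 kg.
Tool frame: the origin (TCP) lies midway between the tips of the shut fingers; the grasp point (between the pads) lies manip.pinch_z behind it (manip.pinch_z is the distance from the TCP to the grasp point, in m); y points along the fingers, x is the direction in which the jaws open and shut, and the axes are right-handed (so a half turn about y gives the same grasp; the last joint's range is limited). The gripper opens to 88 mm and grips with 3 to 60 N. Pads are 18 mm wide; open, the fingers measure 123 mm over their backs; the gripper's body (75 mm by 187 mm) begins 45 mm behind the grasp point.
Start: joints at [-1.544, 0.313, 1.498, -0, 1.331, -0.223], TCP at [0.13, -0.509, 0.239] pointing down, gripper open.
Joint ranges: [-2.94, 2.94], [-0.97, 2.17], [0.19, 2.56], [-1.23, 4.37], [0.02, 3.11], [-2.88, 2.88]. Speed limits (rad/s): [2.39, 2.39, 3.01, 3.14, 3.14, 3.14].

## Interface

Orientations are given as a unit quaternion [x, y, z, w].
In Python, from bench import manip gives the robot as it stands.
- The arm moves only by the shell command python3 -m pendant 'ROWS' [FORCE]. ROWS is JSON, a list of rows, each a list of 7 numbers: the finger opening in mm, from 0 to 88.1, then the shift along the world's x, y, z in units of 60 mm (1.0 is 60 mm), then the turn, a rotation vector about the world's x, y, z in units of 10 degrees (1.0 is 10 degrees). In form: [[hand, x, y, z, rx, ry, rz], ...]. A call has exactly 8 rows; each row shifts and turns the commanded pose from where the row before left it; what a row does not reach is not made up. A row lasts 1/8 s, in which the tool goes at most 62.5 mm and 10.7 degrees, less where a joint would pass 70% of its speed; a pose out of reach is approached as far as the arm can. A call is refused whole if a number of a shift passes 1 or a number of a turn 1, either way. A call with a gripper value outside its range is refused whole. The fingers move at their own pace and stop on an object; FORCE is the grip in N (left out, the last holds). Time passes only in rows, so rows that do not move let the fingers close, or fill a call up. It gives the time, the measured TCP pose, the force and the opening at its end, in the units of the state.
- manip.state(): the state, without advancing time (a new reading comes with each control period).
- manip.get_image(name): name is "scene" or "top" or "wrist"; returns a dict with "image" (420x560x3 uint8, red, green, blue), "fx", "fy", "cx", "cy" (pixels), "R" (3x3) and "t" (3): a world point X has camera coordinates R X + t. Camera axes: x right, y down, z forward; pixel columns grow to the right and rows downward; lengths in m; the calibration is good to about 2 mm. A picture is of the moment at which its call begins. There is no depth.
- manip.finish_job(): hands the job in, once; it reports no verdict.
The state is a dict: "time": time; "joint_pos": joint angles; "joint_vel": joint speeds; "effort": joint torques, N m; "position": TCP position; "tcp_rot": TCP orientation; "force": force on the tool from outside, world axes, zero at the start; "ft_torque": the same for the moment, N m; "width": finger opening in m.
Only numpy, scipy, OpenCV 4.12 (cv2) and the standard library are available. Lean on these libraries where they do the work, as an engineer would, in place of code of your own. Each camera call takes 0.05 s, during which the arm holds its last target. There are 200 camera calls.

## Working session

There is one attempt and no reset: what is moved stays moved. The work goes in short steps, Python scripts to look and compute and a shell command to move; the robot and the scene stay as the last step left them, time stands still between calls to the robot, and variables do not carry over. Pictures are saved under pics/ and viewed, and the job is handed in when it is done.

```bash
mkdir -p pics
cat > h.py <<'E'
import numpy as np, cv2
from bench import manip
def snap(name,fn,crop=None,scale=1):
    d=manip.get_image(name); im=d["image"][:,:,::-1]
    if crop: x0,y0,x1,y1=crop; im=im[y0:y1,x0:x1]
    if scale!=1: im=cv2.resize(im,None,fx=scale,fy=scale,interpolation=cv2.INTER_CUBIC)
    cv2.imwrite("pics/"+fn,im); return d
def cam(n):
    return np.load(f"cam_{n}.npz")
def save(n,d): np.savez(f"cam_{n}.npz",**{k:d[k] for k in("fx","fy","cx","cy","R","t")})
def proj(d,X):
    X=np.atleast_2d(X); c=X@np.array(d["R"]).T+np.array(d["t"])
    return np.c_[d["fx"]*c[:,0]/c[:,2]+d["cx"],d["fy"]*c[:,1]/c[:,2]+d["cy"]]
def ray(d,u,v):
    R=np.array(d["R"]);o=-R.T@np.array(d["t"]);r=R.T@np.array([(u-d["cx"])/d["fx"],(v-d["cy"])/d["fy"],1]);return o,r/np.linalg.norm(r)
def onz(d,u,v,z):
    o,r=ray(d,u,v);return o+r*(z-o[2])/r[2]
E
python3 - <<'E'
from h import *
for n in("scene","top","wrist"):
    d=snap(n,n+"0.png",scale=1.4);save(n,d)
    print(n,d["fx"],-np.array(d["R"]).T@np.array(d["t"]))
s=manip.state();print(s,manip.pinch_z)
E
```

```text
scene 425.15979798515104 [0.97294346 0.75983459 0.87337558]
top 413.6607066775754 [0.37733487 0.05116963 1.11621689]
wrist 359.477913467777 [ 0.20513858 -0.48900768  0.38427486]
{'time': 0.15, 'joint_pos': array([-1.54437684e+00,  3.13295824e-01,  1.49819623e+00,  7.82244642e-06,
        1.33101288e+00, -2.23427190e-01]), 'joint_vel': array([ 0.00028742,  0.00075056, -0.00421599, -0.00013482, -0.00013065,
       -0.00020345]), 'effort': array([ 2.13746738e-03, -4.02304745e+01, -2.52315009e+01,  6.94736349e-02,
        3.43740697e-02, -6.35427045e-05]), 'position': array([ 0.12978083, -0.50853434,  0.23833064]), 'tcp_rot': array([-0.55815139,  0.43400721, -0.43360229,  0.55865358]), 'force': array([ 0.8745735 , -0.46342323,  0.14620046]), 'ft_torque': array([ 0.01988023, -0.00608507, -0.01006354]), 'width': 0.08797176363437928} 0.0187
```

View pics/scene0.png

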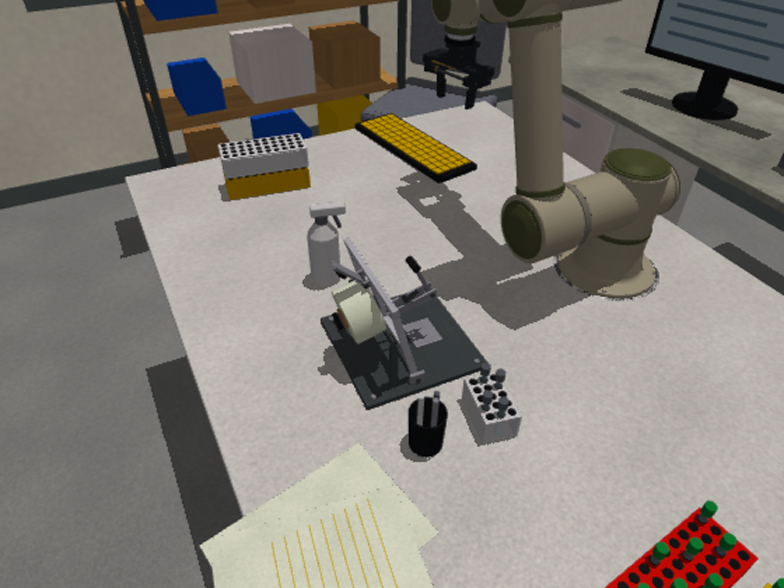

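View pics/top0.png

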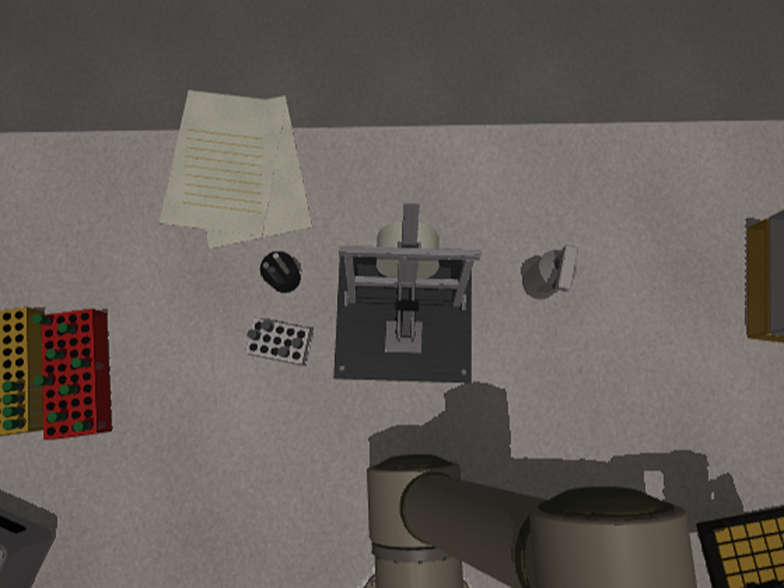

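View pics/wrist0.png

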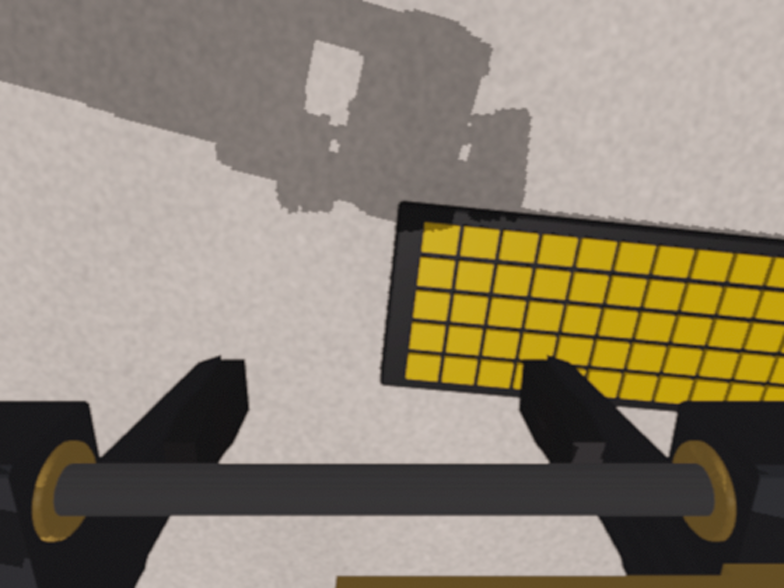

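The holder sits in the middle of the top view, with base corners at about (334,380), (470,382), (474,255) and (341,248) in the 784-wide picture. The foot is near (406,305), and the keeper points up and away to (411,206). I'll enlarge it.

Run:
```python
from h import *
snap("top","t1.png",(225,135,355,280),4.0)
snap("scene","s1.png",(215,155,360,300),4.0)
```

```text
(no output)
```

View pics/t1.png

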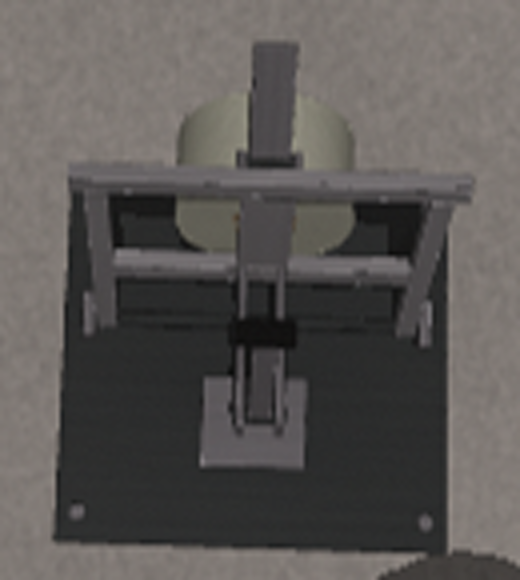

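View pics/s1.png

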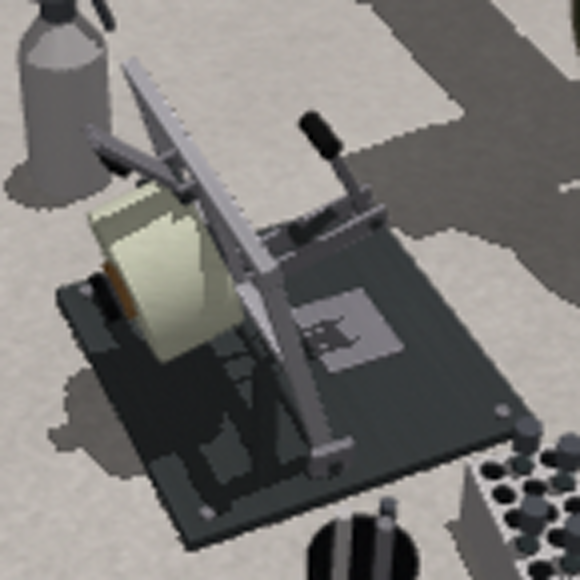

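```bash
cat >> h.py <<'E'
def fr(a,x,y,z): return [x*np.cos(a)+z*np.sin(a), y, .02+z*np.cos(a)-x*np.sin(a)]
def foot(a,q): # leg angle q
    th=.2-q  # direction from frame-up, towards +x positive
    return fr(a,-.1+.085*np.sin(th),0,.082+.085*np.cos(th))
def ktip(a,k,r=.074): return fr(a,.016+r*np.cos(k),0,.186+r*np.sin(k))
def W(p,L):
    c,s=np.cos(p[2]),np.sin(p[2]);L=np.atleast_2d(L)
    return np.c_[p[0]+c*L[:,0]-s*L[:,1],p[1]+s*L[:,0]+c*L[:,1],L[:,2]]
E
cat > fit.py <<'E'
from h import *
from scipy.optimize import least_squares
T=cam("top");S=cam("scene");a=.25
tp=[((-.15,.13,.012),(53,541)),((-.15,-.13,.012),(447,553)),((-.097,.035,.016),(201,467)),((-.097,-.035,.016),(303,468)),
 (fr(a,.006,.115,.198),(69,164)),(fr(a,.006,-.115,.198),(471,177)),(foot(a,0),(262,332))]
sp=[((.11,.13,0),(190,549)),((-.15,.13,.012),(540,423)),((.11,-.13,.012),(60,291)),(foot(a,0),(321,135))]
def res(p):
    r=proj(T,W(p,[q[0] for q in tp]))-[(225+q[1][0]/4,135+q[1][1]/4) for q in tp]
    r2=proj(S,W(p,[q[0] for q in sp]))-[(215+q[1][0]/4,155+q[1][1]/4) for q in sp]
    k=proj(T,W(p,ktip(a,p[3])))-[225+275/4,135+43/4]; k2=proj(S,W(p,ktip(a,p[3])))-[215+92/4,155+132/4]
    return np.vstack([r,r2,k,k2])
f=least_squares(lambda p:res(p).ravel(),[.5,0.05,0,1.1],loss="soft_l1")
p=f.x;print(p);print(res(p).round(1))
np.save("p.npy",p)
for n,L in dict(foot=foot(a,0),ktip=ktip(a,p[3]),kpiv=fr(a,.016,0,.186),bar=fr(a,0,0,.19),barL=fr(a,0,.075,.19),barup=fr(0,0,.075,.19),barupR=fr(0,0,-.075,.19),legpiv=fr(a,-.1,0,.082)).items(): print(n,W(p,L).round(4))
E
python3 fit.py
python3 - <<'E'
from h import *
from scipy.spatial.transform import Rotation as R
s=manip.state();print(R.from_quat(s["tcp_rot"]).as_matrix().round(3))
T=cam("top")
for n,u,v,z in(("spray",545/1.4,275/1.4,.1),("rackc",280/1.4,340/1.4,.057),("pot",281/1.4,270/1.4,.085)): print(n,onz(T,u,v,z))
E
```

```text
[ 0.57568421  0.00774971 -0.05232787  1.03775329]
[[-0.2  0.2]
 [-0.2  0.5]
 [-0.6 -0.4]
 [ 0.3  0.3]
 [-0.4 -0.8]
 [ 0.4 -0.7]
 [ 0.7  0.6]
 [-0.2  1.3]
 [ 0.  -0.6]
 [-1.2 -0.9]
 [ 0.2  0.1]
 [ 0.1  0.7]
 [ 0.3  0.7]]
foot [[0.5361 0.0098 0.2007]]
ktip [[0.6893 0.0018 0.2487]]
kpiv [[0.6371 0.0045 0.1963]]
bar [[0.6226 0.0053 0.2041]]
barL [[0.6265 0.0802 0.2041]]
barup [[0.5796 0.0826 0.21  ]]
barupR [[ 0.5718 -0.0671  0.21  ]]
legpiv [[0.4992 0.0118 0.1242]]
[[ 0.247 -0.     0.969]
 [-0.969  0.001  0.247]
 [-0.001 -1.     0.   ]]
spray [ 0.60566893 -0.24357405  0.1       ]
rackc [0.5022843  0.23905761 0.057     ]
pot [0.62734525 0.23457121 0.085     ]
```

```bash
R='[0,0.7,0.7,0.25,0,0,0.91]'; python3 -m pendant '[[0,0.7,0.7,0.25,0,0,0.91],[0,0.7,0.7,0.25,0,0,0.91],[0,0.7,0.7,0.25,0,0,0.91],[0,0.7,0.7,0.25,0,0,0.91],[0,0.7,0.7,0.25,0,0,0.91],[0,0.7,0.7,0.25,0,0,0.91],[0,0.7,0.7,0.25,0,0,0.91],[0,0.7,0.7,0.25,0,0,0.91]]' 20
```

```text
time: 1.25
position: [0.4669, -0.171, 0.3593]
tcp_rot: [0.707, -0.016, 0.016, -0.707]
force: [1.3, -0.7, -0.6]
width: 0.01
```

```bash
python3 -m pendant '[[0,0.52,0.49,-0.2,0,0,0],[0,0.52,0.49,-0.2,0,0,0],[0,0.52,0.49,-0.2,0,0,0],[0,0.52,0.49,-0.2,0,0,0],[0,0.52,0.49,-0.2,0,0,0],[0,0.52,0.45,-0.1,0,0,0],[0,0,0,0,0,0,0],[0,0,0,0,0,0,0]]'
python3 - <<'E'
from h import *
from scipy.spatial.transform import Rotation as R
s=manip.state();print(s["position"],s["width"],s["force"],R.from_quat(s["tcp_rot"]).as_matrix().round(3))
d=snap("scene","s2.png",(200,100,370,300),3);snap("wrist","w2.png",None,1.2)
E
```

```text
time: 2.25
position: [0.6527, 0.0009, 0.2927]
tcp_rot: [0.707, -0.018, 0.018, -0.707]
force: [0.4, 0.7, 0.9]
width: 0.0002
[0.65268423 0.00089473 0.29272999] 0.00021436131732469892 [0.43201259 0.67729235 0.87705548] [[ 0.999 -0.     0.051]
 [-0.051 -0.     0.999]
 [-0.    -1.    -0.   ]]
```

View pics/s2.png

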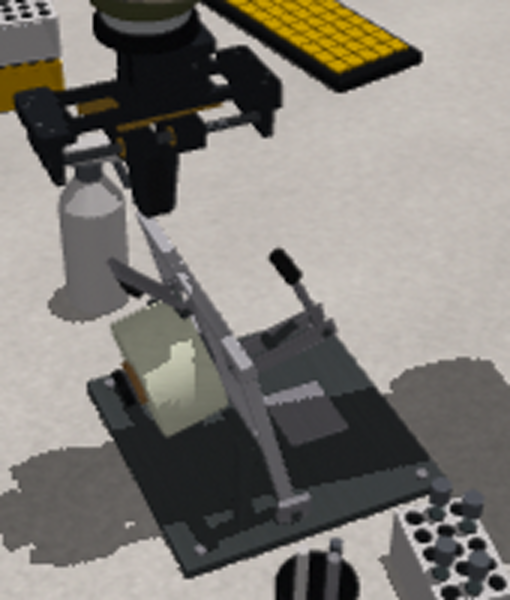

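View pics/w2.png

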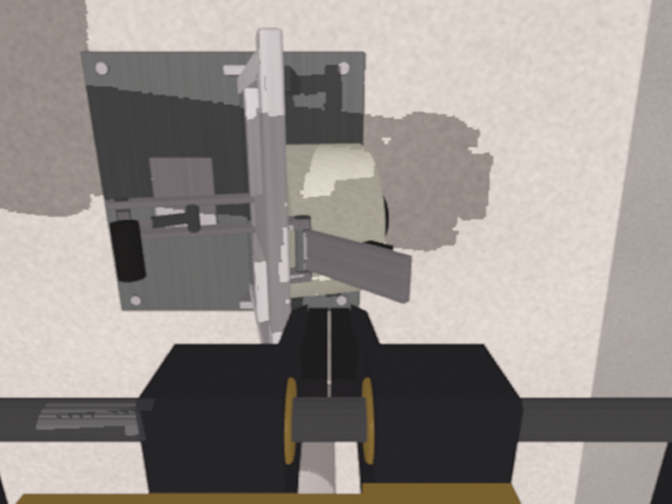

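```bash
python3 -m pendant '[[0,0.2,0,-0.5,0,0,0],[0,0.1,0,-0.25,0,0,0],[0,0.1,0,-0.25,0,0,0],[0,0.1,0,-0.25,0,0,0],[0,0.08,0,-0.2,0,0,0],[0,0.08,0,-0.12,0,0,0],[0,0,0,0,0,0,0],[0,0,0,0,0,0,0]]'
python3 - <<'E'
from h import *
d=snap("scene","s3.png",(200,100,370,300),3)
E
```

```text
time: 3.35
position: [0.6927, 0.0013, 0.199]
tcp_rot: [0.707, -0.018, 0.018, -0.707]
force: [-0.1, -0.1, 0.8]
width: 0.0008
```

View pics/s3.png

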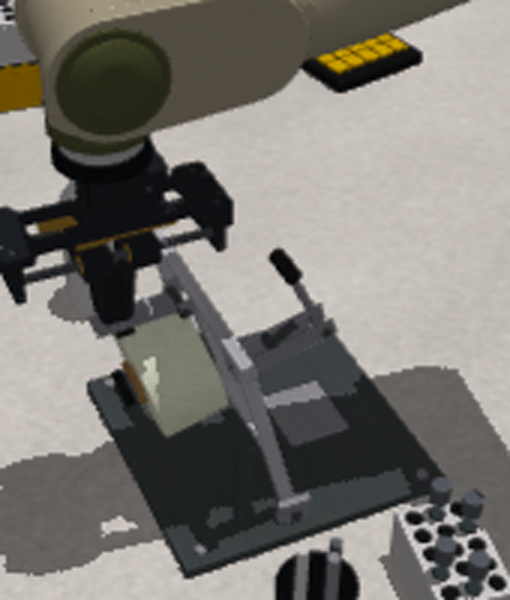

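The keeper is being carried down, with its tip under the fingers near (110,325). I'll press further in small steps.

```bash
python3 -m pendant '[[0,0.05,0,-0.06,0,0,0],[0,0.05,0,-0.06,0,0,0],[0,0,0,-0.05,0,0,0],[0,0,0,-0.05,0,0,0],[0,0,0,-0.04,0,0,0],[0,0,0,-0.04,0,0,0],[0,0,0,0,0,0,0],[0,0,0,0,0,0,0]]'
```

```text
time: 4.4
position: [0.6988, 0.0013, 0.1852]
tcp_rot: [0.707, -0.016, 0.019, -0.707]
force: [-9.1, 0.3, 23.3]
width: 0.0004
```

```bash
python3 -m pendant '[[0,0,0,0.5,0,0,0],[0,0,0,0.8,0,0,0],[0,-0.5,0.03,0.2,0,0,0],[0,-0.7,0.04,0,0,0,0],[0,-0.8,0.03,0,0,0,0],[0,0,0,0,0,0,0],[0,0,0,0,0,0,0],[0,0,0,0,0,0,0]]'
python3 - <<'E'
from h import *
d=snap("scene","s4.png",(200,100,370,300),3);snap("wrist","w4.png",None,1.2)
p=np.load("p.npy");S=cam("scene")
for k in(0,.1,.2): print(k,(proj(S,W(p,ktip(.25,k)))-[200,100])*3)
E
```

```text
time: 5.4
position: [0.5796, 0.0071, 0.2704]
tcp_rot: [0.707, -0.018, 0.018, -0.707]
force: [-0.2, 0.5, -0.4]
width: 0.0007
0 [[ 97.30287844 339.54979379]]
0.1 [[ 95.04647171 333.38752403]]
0.2 [[ 93.60473261 326.82936851]]
```

View pics/s4.png

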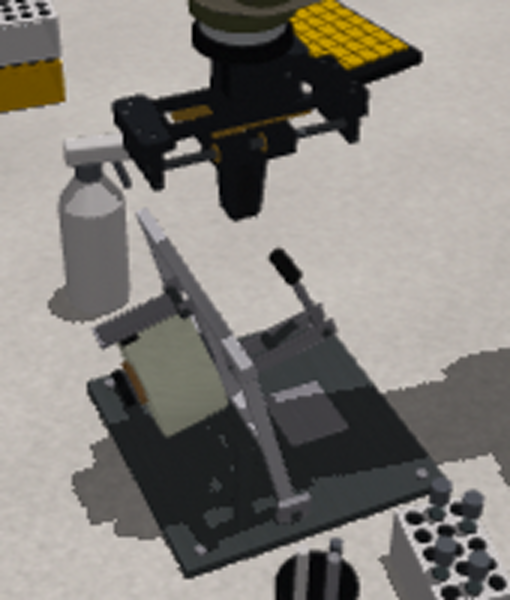

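View pics/w4.png

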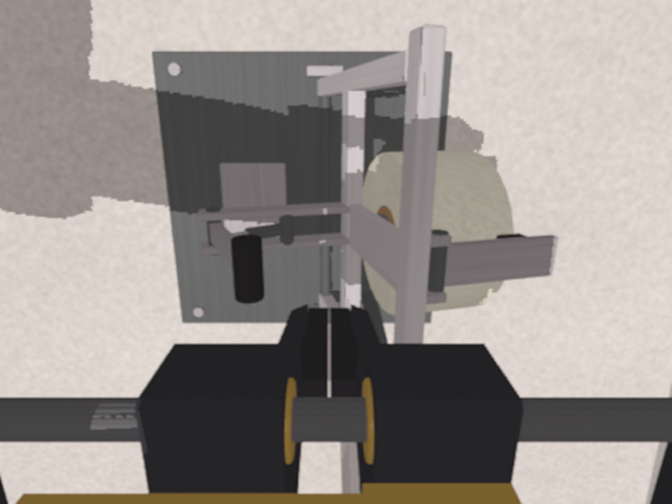

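```bash
python3 -m pendant '[[0,0,0.05,-0.7,0,0,0],[0,0,0,-0.65,0,0,0],[0,0,0,0,0,0,0],[0,-0.2,0.01,0,0,0,0],[0,-0.2,0.01,0,0,0,0],[0,-0.2,0.01,0,0,0,0],[0,-0.2,0.01,0,0,0,0],[0,-0.2,0.01,0,0,0,0]]'
python3 - <<'E'
from h import *
d=snap("scene","s5.png",(200,100,370,300),3)
print(manip.state()["position"],manip.state()["force"])
E
```

```text
time: 6.5
position: [0.5186, 0.0131, 0.1906]
tcp_rot: [0.707, -0.017, 0.018, -0.707]
force: [0.9, -0.9, 1.1]
width: 0.0001
[0.51726367 0.01338608 0.19018773] [ 1.08704816 -0.01715745  1.1259799 ]
```

View pics/s5.png

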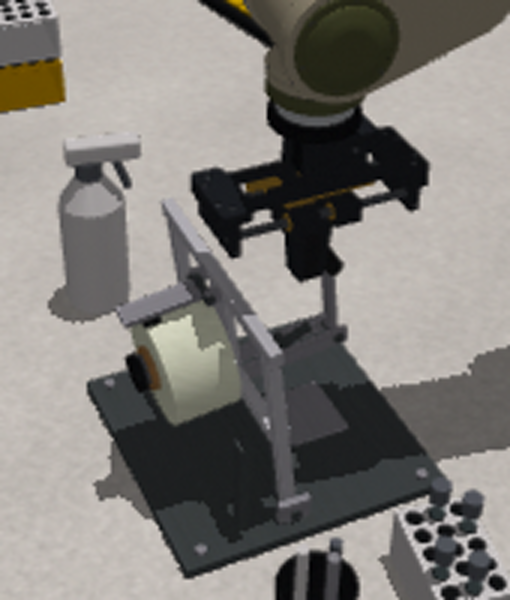

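Run:
```python
from h import *
p=np.load("p.npy");S=cam("scene")
for a in(.25,.2,.15,.1,.05,0):
  P=lambda L:((proj(S,W(p,L))-[200,100])*3).round(0)[0]
  print(a,"barL",P(fr(a,0,.115,.198)),"barR",P(fr(a,0,-.115,.198)),"ktip",P(ktip(a,0)),"legpiv",P(fr(a,-.1,0,.082)))
snap("scene","s6.png",(200,100,370,300),3)
print(manip.state()["position"],manip.state()["force"])
```

```text
0.25 barL [248. 368.] barR [141. 209.] ktip [ 97. 340.] legpiv [320. 323.]
0.2 barL [259. 362.] barR [151. 204.] ktip [106. 331.] legpiv [325. 325.]
0.15 barL [271. 357.] barR [161. 200.] ktip [115. 323.] legpiv [330. 327.]
0.1 barL [282. 352.] barR [172. 196.] ktip [125. 315.] legpiv [334. 330.]
0.05 barL [294. 348.] barR [182. 193.] ktip [135. 307.] legpiv [338. 332.]
0 barL [305. 345.] barR [192. 190.] ktip [145. 300.] legpiv [342. 335.]
[0.5179087  0.01334152 0.19008178] [ 1.28653374 -0.50808816  1.72605801]
```

View pics/s6.png

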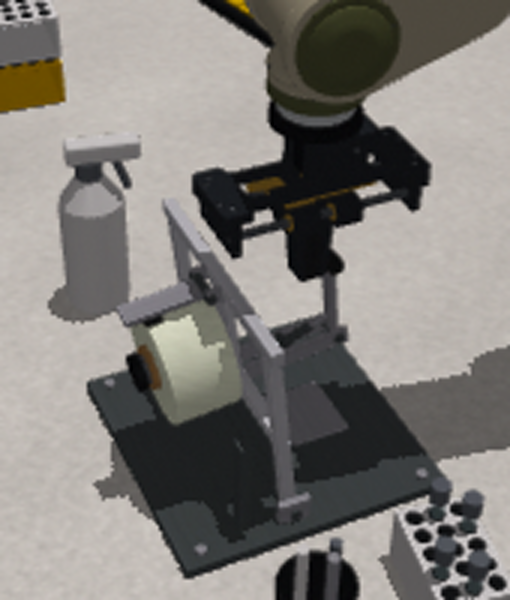

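```bash
python3 -m pendant '[[0,0,0,0,0,0,0],[0,0,0,0,0,0,0],[0,0,0,0,0,0,0],[0,0,0,0,0,0,0],[0,0,0,0,0,0,0],[0,0,0,0,0,0,0],[0,0,0,0,0,0,0],[0,0,0,0,0,0,0]]'
python3 - <<'E'
from h import *
snap("scene","s7.png",(200,100,370,300),3)
for i in range(3): print(manip.state()["force"])
E
```

```text
time: 7.6
position: [0.5185, 0.0133, 0.1895]
tcp_rot: [-0.707, 0.018, -0.018, 0.707]
force: [1.2, -0.2, 1.4]
width: 0.0005
[1.02068989 0.22281518 1.36836567]
[1.02068989 0.22281518 1.36836567]
[1.02068989 0.22281518 1.36836567]
```

View pics/s7.png

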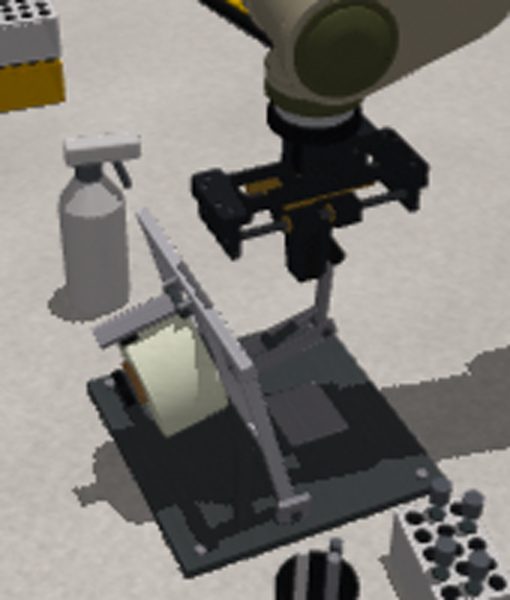

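```bash
python3 -m pendant '[[0,-0.06,0,0.01,0,0,0],[0,-0.06,0,0.01,0,0,0],[0,-0.06,0,0.01,0,0,0],[0,-0.06,0,0.01,0,0,0],[0,-0.06,0,0.01,0,0,0],[0,-0.06,0,0.01,0,0,0],[0,-0.06,0,0.01,0,0,0],[0,-0.06,0,0.01,0,0,0]]'
python3 - <<'E'
from h import *
snap("scene","s8.png",(200,100,370,300),3)
E
```

```text
time: 8.65
position: [0.4895, 0.0133, 0.1944]
tcp_rot: [0.707, -0.018, 0.018, -0.707]
force: [1.6, 0.2, -1.3]
width: 0.0006
```

View pics/s8.png

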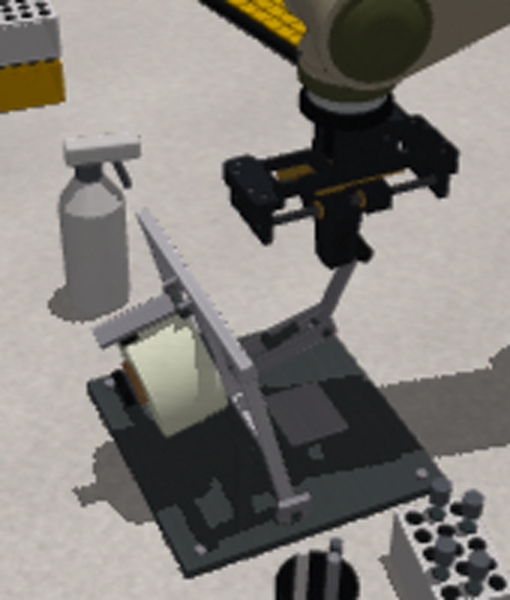

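```bash
python3 -m pendant '[[0,-0.065,0,0.01,0,0,0],[0,-0.065,0,0.01,0,0,0],[0,-0.065,0,0,0,0,0],[0,-0.065,0,0,0,0,0],[0,-0.065,0,-0.01,0,0,0],[0,-0.065,0,-0.02,0,0,0],[0,-0.065,0,-0.03,0,0,0],[0,-0.065,0,-0.04,0,0,0]]'
python3 - <<'E'
from h import *
snap("scene","s9.png",(200,100,370,300),3)
E
```

```text
time: 9.7
position: [0.4583, 0.0133, 0.1894]
tcp_rot: [-0.707, 0.018, -0.018, 0.707]
force: [0.9, 0.1, -0.7]
width: 0.0003
```

View pics/s9.png

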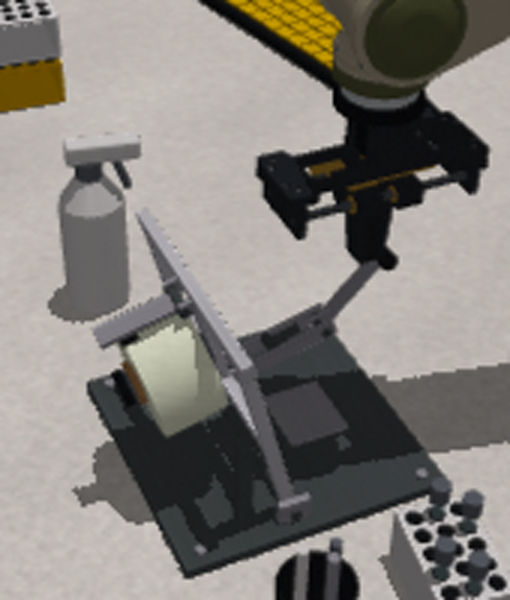

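```bash
python3 -m pendant '[[0,-0.07,0,-0.02,0,0,0],[0,-0.07,0,-0.03,0,0,0],[0,-0.07,0,-0.05,0,0,0],[0,-0.06,0,-0.05,0,0,0],[0,-0.06,0,-0.06,0,0,0],[0,-0.05,0,-0.06,0,0,0],[0,-0.05,0,-0.06,0,0,0],[0,-0.04,0,-0.06,0,0,0]]';  python3 - <<'E'
from h import *
snap("scene","s10.png",(200,100,370,300),3)
E
```

```text
time: 10.75
position: [0.4301, 0.0133, 0.1658]
tcp_rot: [-0.707, 0.018, -0.018, 0.707]
force: [0.4, 0.2, -0.7]
width: 0.0008
```

View pics/s10.png

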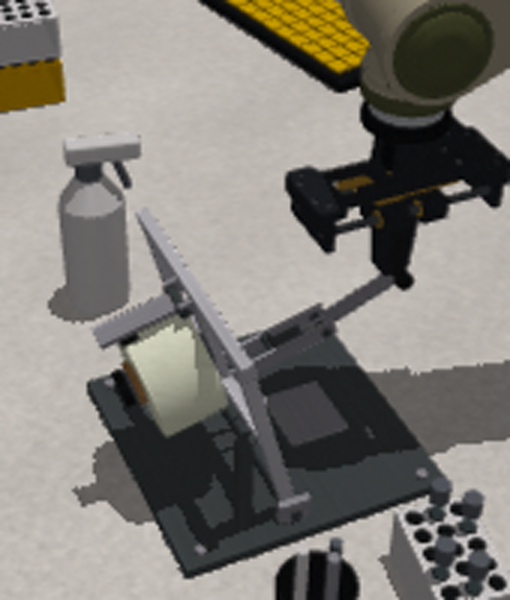

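```bash
python3 -m pendant '[[0,-0.04,0,-0.07,0,0,0],[0,-0.04,0,-0.07,0,0,0],[0,-0.02,0,-0.07,0,0,0],[0,0,0,-0.08,0,0,0],[0,0,0,-0.08,0,0,0],[0,0,0,-0.08,0,0,0],[0,0,0,-0.08,0,0,0],[0,0,0,-0.08,0,0,0]]';  python3 - <<'E'
from h import *
snap("scene","s11.png",(200,100,370,300),3)
E
```

```text
time: 11.8
position: [0.4244, 0.0133, 0.1292]
tcp_rot: [-0.707, 0.018, -0.018, 0.707]
force: [0.9, -0.1, 0.4]
width: 0.0005
```

View pics/s11.png

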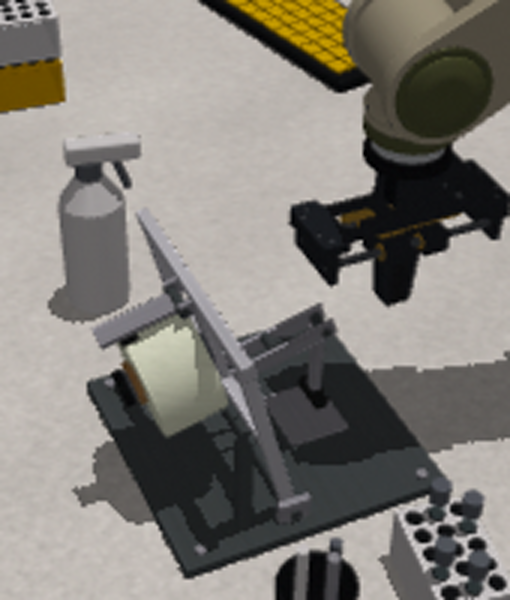

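```bash
python3 -m pendant '[[0,0,0,0.8,0,0,0],[0,0,0,0.9,0,0,0],[60,0,0,0.8,0,0,0],[60,0.9,0.28,0,0.02,0.36,0],[60,0.9,0.28,0,0.02,0.36,0],[60,0.9,0.28,0,0.02,0.36,0],[60,0.9,0.28,0,0.02,0.36,0],[60,0,0,0,0,0,0]]';  python3 - <<'E'
from h import *
snap("scene","s12.png",(200,100,370,300),3); snap("wrist","w12.png",None,1.2)
p=np.load("p.npy");S=cam("scene")
for q in(3.74,3.5): print(q,(proj(S,W(p,foot(.25,q)))-[200,100])*3)
print(manip.state()["position"])
E
```

```text
time: 12.85
position: [0.6352, 0.0779, 0.2751]
tcp_rot: [-0.699, 0.104, 0.07, 0.704]
force: [0.2, -0.5, -0.3]
width: 0.058
3.74 [[303.8752988  394.37049099]]
3.5 [[322.97789605 388.90468099]]
[0.63240982 0.07739366 0.27940372]
```

View pics/s12.png

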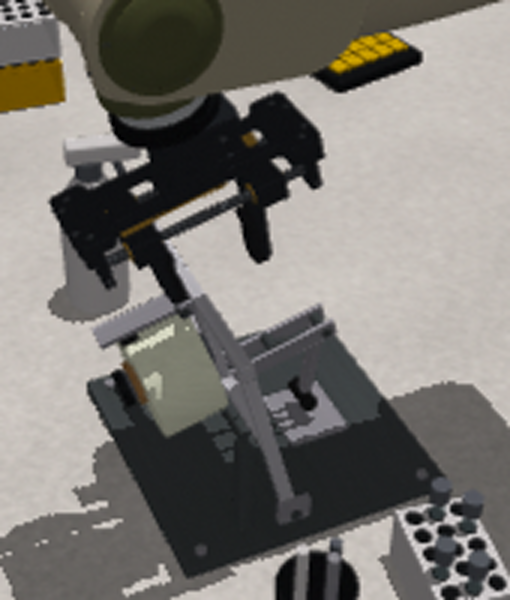

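View pics/w12.png

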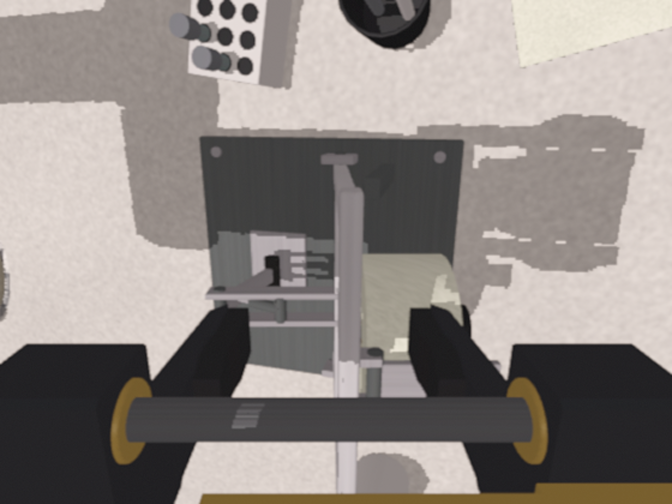

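```bash
python3 -m pendant '[[60,0.23,0.04,0,0,0,0],[60,-0.1,0,-0.4,0,0,0],[60,-0.1,0,-0.4,0,0,0],[60,-0.1,0,-0.4,0,0,0],[60,-0.1,0,-0.36,0,0,0],[60,0,0,0,0,0,0],[60,0,0,0,0,0,0],[60,0,0,0,0,0,0]]' 12;  python3 - <<'E'
from h import *
from scipy.spatial.transform import Rotation as R
snap("scene","s13.png",(200,100,370,300),3); snap("wrist","w13.png",None,1.2)
s=manip.state();print(s["position"],s["force"],R.from_quat(s["tcp_rot"]).as_matrix().round(3))
E
```

```text
time: 13.95
position: [0.6227, 0.0797, 0.1882]
tcp_rot: [-0.699, 0.102, 0.067, 0.704]
force: [0.5, -0.0, 0.1]
width: 0.0597
[0.62258403 0.07978481 0.18745217] [-0.92983606  0.02932168  0.2816138 ] [[ 0.97  -0.237  0.051]
 [-0.049  0.013  0.999]
 [-0.238 -0.971  0.001]]
```

View pics/s13.png

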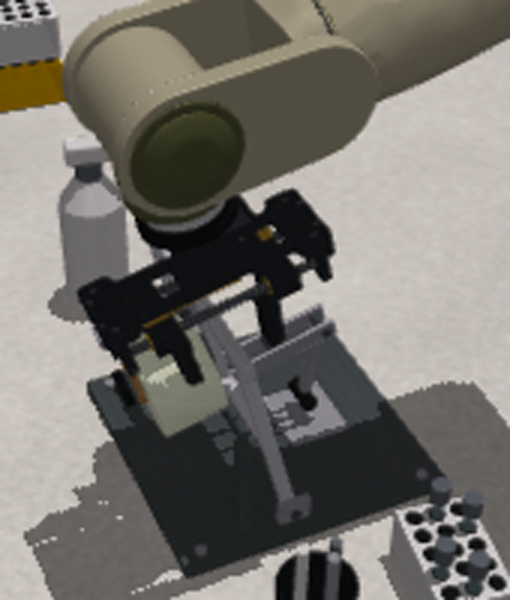

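View pics/w13.png

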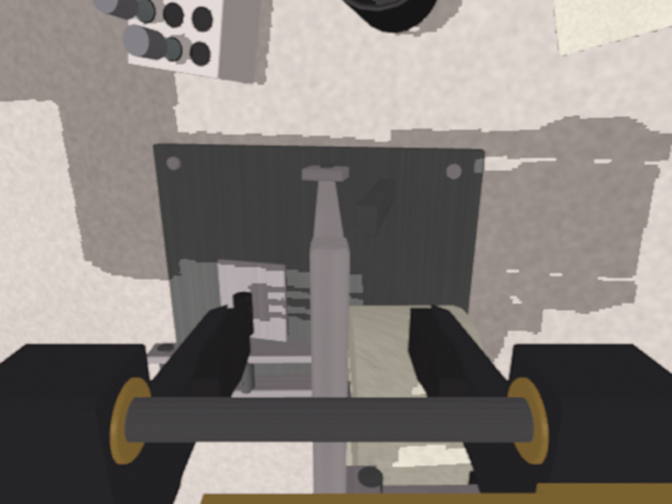

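The bar at column 330 is centred between the fingers, so I'll close on it.

```bash
python3 -m pendant '[[0,0,0,0,0,0,0],[0,0,0,0,0,0,0],[0,0,0,0,0,0,0],[0,0,0,0,0,0,0],[0,0,0,0,0,0,0],[0,0,0,0,0,0,0],[0,0,0,0,0,0,0],[0,0,0,0,0,0,0]]' 25;  python3 - <<'E'
from h import *
p=np.load("p.npy")
s=manip.state();print(s["position"],s["force"],s["width"])
for a in(.25,.2,.15,.1,.05,0,-.01):
  u=W([0,0,p[2]],[np.sin(a),0,np.cos(a)])[0]; print(a,W(p,fr(a,0,.075,.19))[0]-.0187*u)
E
```

```text
time: 15.05
position: [0.6224, 0.0798, 0.1867]
tcp_rot: [-0.699, 0.103, 0.067, 0.704]
force: [0.0, -0.2, -0.5]
width: 0.0118
[0.62239441 0.07983044 0.18670094] [ 0.01619212 -0.18398407 -0.49119774] 0.01175289467612061
0.25 [0.6219293  0.08043039 0.1859747 ]
0.2 [0.61359248 0.08086704 0.1878854 ]
0.15 [0.60517072 0.08130814 0.18937649]
0.1 [0.59668507 0.08175258 0.19044421]
0.05 [0.58815672 0.08219925 0.19108592]
0 [0.57960701 0.08264705 0.1913    ]
-0.01 [0.57789638 0.08273665 0.19129144]
```

```bash
python3 -m pendant '[[0,-0.08,0.005,0.02,-0.008,-0.155,0],[0,-0.08,0.005,0.017,-0.008,-0.155,0],[0,-0.08,0.005,0.015,-0.008,-0.155,0],[0,-0.08,0.005,0.012,-0.008,-0.155,0],[0,-0.08,0.005,0.01,-0.008,-0.155,0],[0,-0.08,0.005,0.007,-0.008,-0.155,0],[0,-0.08,0.005,0.004,-0.008,-0.155,0],[0,0,0,0,0,0,0]]'
python3 - <<'E'
from h import *
snap("scene","s14.png",(200,100,370,300),3)
E
```

```text
time: 16.05
position: [0.5886, 0.0816, 0.1918]
tcp_rot: [-0.706, 0.036, 0.0, 0.707]
force: [0.9, -2.1, -2.9]
width: 0.012
```

View pics/s14.png

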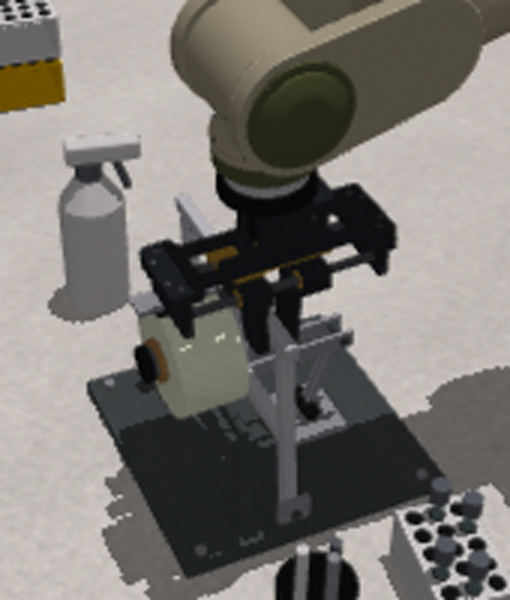

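```bash
python3 -m pendant '[[0,-0.03,0.002,0,0,-0.05,0],[0,-0.03,0.002,0,0,-0.05,0],[0,-0.03,0.002,0,0,-0.05,0],[0,-0.03,0.002,0,0,-0.05,0],[0,0,0,0,0,0,0],[0,0,0,0,0,0,0],[0,0,0,0,0,0,0],[0,0,0,0,0,0,0]]'; python3 -c "
from h import *
from scipy.spatial.transform import Rotation as R
s=manip.state();print(s['position'],s['force'],R.from_quat(s['tcp_rot']).as_matrix().round(3))"
```

```text
time: 17.1
position: [0.5818, 0.082, 0.1921]
tcp_rot: [-0.706, 0.023, -0.012, 0.708]
force: [1.9, -4.7, 0.9]
width: 0.0119
[0.58177231 0.08197322 0.19205476] [ 1.91415056 -4.74553637  0.89682626] [[ 0.999 -0.016  0.05 ]
 [-0.05   0.003  0.999]
 [-0.016 -1.     0.002]]
```

```bash
python3 -m pendant '[[0,-0.02,0.002,0,0,-0.04,0],[0,-0.02,0.002,0,0,-0.04,0],[0,-0.02,0.004,0,0,-0.02,0],[0,0,0,0,0,0,0],[0,0,0,0,0,0,0],[0,0,0,0,0,0,0],[0,0,0,0,0,0,0],[0,0,0,0,0,0,0]]'
python3 - <<'E'
from h import *
snap("scene","s15.png",(200,100,370,300),3)
s=manip.state();print(s['position'],s['force'],s["ft_torque"])
E
```

```text
time: 18.1
position: [0.579, 0.0821, 0.1921]
tcp_rot: [-0.706, 0.017, -0.019, 0.708]
force: [6.6, -7.4, -2.0]
width: 0.0115
[0.57902914 0.08209965 0.19209764] [ 5.99473685 -6.73437612 -1.87718381] [-1.01465466 -1.18848612  0.01420046]
```

View pics/s15.png

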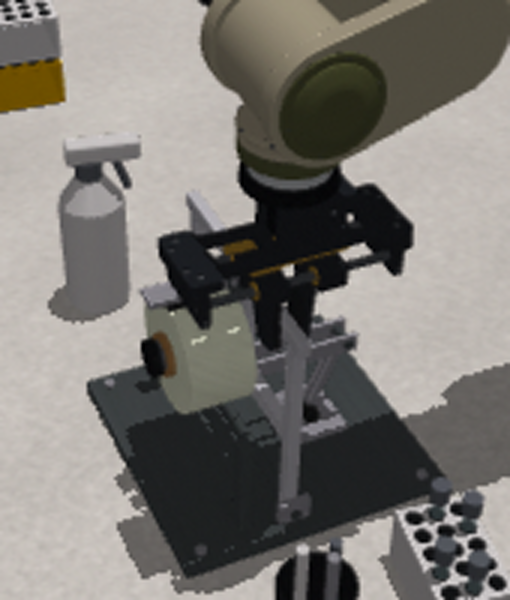

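```bash
python3 -m pendant '[[0,-0.02,-0.01,0,0,0,0],[0,-0.02,-0.01,0,0,0,0],[0,0,0,0,0,0,0],[0,0,0,0,0,0,0],[0,0,0,0,0,0,0],[0,0,0,0,0,0,0],[0,0,0,0,0,0,0],[0,0,0,0,0,0,0]]'
python3 - <<'E'
from h import *
snap("wrist","w16.png",None,1.2)
snap("scene","s16.png",(240,170,330,280),5)
snap("top","t16.png",(180,120,420,290),3)
s=manip.state();print(s['position'],s['force'],s["ft_torque"])
p=np.load("p.npy");S=cam("scene")
for a in (0,.03):
  for n,L in dict(foot=foot(a,3.74),pad=(-.067,0,.016),ktip=ktip(a,0)).items(): print(a,n,(proj(S,W(p,L))-[240,170])*5,W(p,L))
E
```

```text
time: 19.15
position: [0.5781, 0.0821, 0.1921]
tcp_rot: [-0.705, 0.015, -0.021, 0.709]
force: [18.0, 0.9, -6.3]
width: 0.0115
[0.57807326 0.08213574 0.19212869] [17.56605369  0.9076484  -6.0423075 ] [ 0.0123499  -2.75084615 -0.05056633]
0 foot [[309.91812218 326.64493825]] [[0.50875178 0.01125534 0.0236572 ]]
0 pad [[309.30834364 336.20935559]] [[0.50877592 0.01125408 0.016     ]]
0 ktip [[ 41.35700261 150.18144152]] [[0.66556102 0.00304235 0.206     ]]
0.03 foot [[309.85061274 324.19396103]] [[0.50889145 0.01124803 0.02566598]]
0.03 pad [[309.30834364 336.20935559]] [[0.50877592 0.01125408 0.016     ]]
0.03 ktip [[ 31.0992368  157.37317697]] [[0.6710921  0.00275266 0.20321671]]
```

View pics/s16.png

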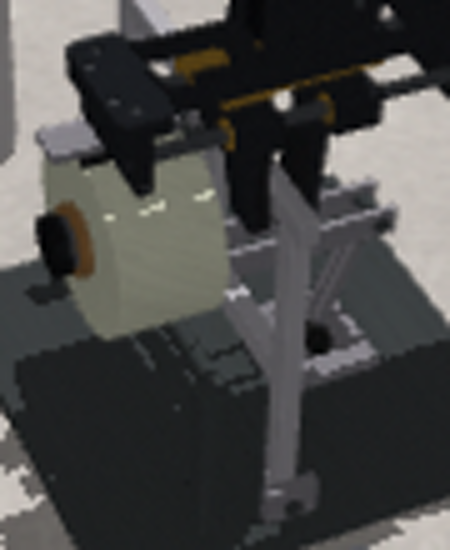

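View pics/w16.png

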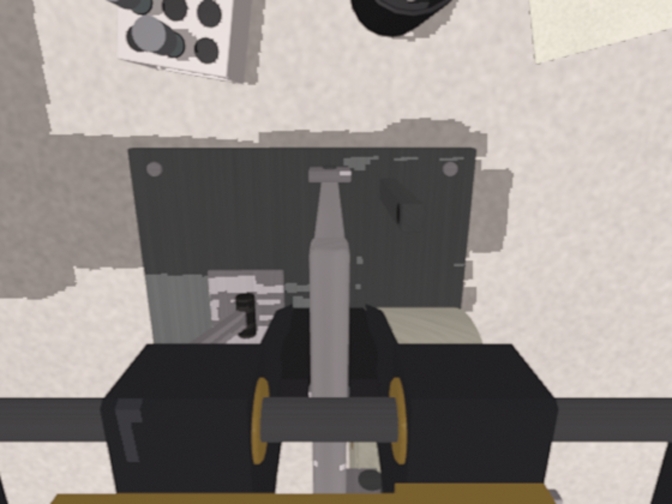

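View pics/t16.png

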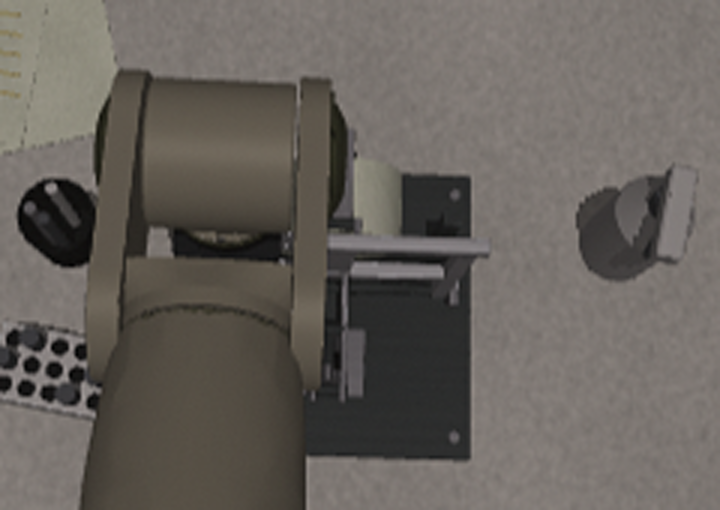

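```bash
python3 -m pendant '[[0,0.015,0,0,0,0,0],[0,0,0,0,0,0,0],[0,0,0,0,0,0,0],[0,0,0,0,0,0,0],[0,0,0,0,0,0,0],[0,0,0,0,0,0,0],[0,0,0,0,0,0,0],[0,0,0,0,0,0,0]]'
python3 - <<'E'
from h import *
s=manip.state();print(s['position'],s['force'],s["width"])
if 5<s['force'][0]<25: print(manip.finish_job())
E
```

```text
time: 20.3
position: [0.5784, 0.0821, 0.1921]
tcp_rot: [-0.705, 0.015, -0.02, 0.709]
force: [14.4, 1.4, -5.0]
width: 0.0117
[0.57841512 0.08211636 0.19211118] [14.3693181   1.42549155 -5.00020204] 0.011651092923287816
the job is handed in; nothing more can be done
None
```

The job is done and handed in at about 20 s, in the order asked, with the gripper still holding the frame upright by its top bar.

- **Keeper:** I pressed it down to its stop, where the force rose to about 23 N. Afterwards its tip in the scene image was where a closed keeper should be.
- **Kickstand:** I pushed it over centre with shut fingers and it snapped down by itself. With the frame leaning, the foot was at pixel (304,394), which matches the fully-down angle of 3.74.
- **Frame:** I gripped the top bar on its +y side (grip set to 25 N) and brought it upright. At the stop, 1 mm more travel raised the force from 6 to 18 N, so I eased it back to about 14 N. At hand-in the finger opening was 11.7 mm and the bar was within about 1 mm of its upright position.

**What went wrong:** my first push on the foot was too fast and lifted the frame from 0.25 to about 0.13 rad. I stopped and it fell back onto its stop within a second. I then pushed more slowly, and it was on its stop in each check picture until the leg went down.

**Small mismatch:** in the last scene picture the foot is about 2–3 pixels from where I predicted it. I put that down to calibration and reading error.

The rack, pot and spray bottle look undisturbed in the last pictures.

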